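# Lift a toppled seal matrix off the free turntable under the hook shelf

### The job

A brass seal matrix has toppled over on the freely spinning turntable under the hook shelf. Lift it off without swinging the turntable round, and lay it down gently on its side in the open tin box, wholly inside. Leave the plumb standing on the turntable, and leave the wax disc and the horn scoop where they are.

Things in the scene. Friction and masses are not known exactly. Their poses are not given: they have to be found in the camera images.
- stand: Fixed steel stand carrying the turntable and, over it, the hook shelf on two posts (20 x 14 mm, at y +-186 mm, x -62 mm; feet 50 x 18 mm). Origin on the table on the turntable's vertical axis; z up, x away from the robot (its yaw is within 0.12 rad), y left. Open in front and behind.
- shelf_edge (a point): Middle of the lower front edge of the narrow riveted shelf (stand x -80, y 0, z 225 mm). It spans stand x -80 to -44 mm, y -195 to +195 mm, z 225 to 233 mm, low stock on it (to 260 mm). It runs close above the toppled matrix and bars an upright gripper: reach in under it from the robot's side with a tilted tool.
- hook (a point): Root of the iron hook with the second, hanging brass matrix (not to be handled; reaches down to about 150 mm above the table), on the shelf's front edge at stand y +182 mm. Like hooks stand at y -182, -158 and +158 mm; each sticks out up to 28 mm towards the robot.
- turntable_top (a point): Centre of the turntable's flat top, 45 mm above the table. The turntable is an aluminium disc 240 mm across and 13 mm thick, mass 0.9 kg, on a bearing with next to no friction: any sideways push off its centre swings it round, and it coasts for seconds.
- disc_mark (a point): Small flat dark dot on the turntable's top, 108 mm from its axis; it turns with the disc and starts on the side nearer the robot (within 1.4 rad of the stand's -x).
- matrix: Toppled brass seal matrix, loose, 0.15 to 0.3 kg, lying level on its side. Along its own x: die block 22 (x) x 34 (y) x 30 (z) mm, stem 14 mm thick, loop handle (ring, 30 mm outer diameter, in the x-z plane, 8 mm thick in y); 68 mm long (x -11 to +57 mm). Origin on the surface it lies on, under the die's centre; z up, x from die to loop.
- die (a point): Centre of the matrix's die block, 15 mm above the matrix's origin. At the start the die is nearest the robot, the loop pointing away from it within 0.25 rad of the stand's x; the die's centre lies 2 to 16 mm behind the shelf's front edge line and up to 30 mm either side of the stand's middle.
- loop (a point): Centre of the matrix's loop handle, 42 mm along x from the die's centre.
- tin: Open, flat tin specimen box without lid, fixed on the table, on the robot's left or right: 145 (x) x 155 (y) x 28 (z) mm outside, walls and floor 3 mm thick, wall tops 28 mm above the table. Origin under its centre on the table; z up.
- tin_floor (a point): Centre of the tin box's inner floor, 3 mm above the table.
- plumb: Dark lead plumb weight, tapered, 36 mm across and 50 mm tall, standing loose on the turntable behind the matrix. Origin under its centre, z up.
- wax: Dark red wax disc, loose, 48 mm across and 12 mm thick, lying on the table in front of the turntable. Origin under its centre.
- scoop: Horn scoop, loose, 157 mm long (x -77 to +80 mm), blade 48 mm wide and 16 mm high, lying on the table on the other side from the tin box. Origin on the table in the handle, x towards the blade.
Things that resemble listed ones, but are neither listed nor needed, are in the scene too. Of the things that look like the matrix, the middle-sized one is meant.

How it is judged:
On the way:
1. the matrix is held between the fingers, its die lifted at least 10 mm off the turntable (z of die in the frame of stand above 0.07 m and contact force between the fingers and matrix above 0.5 N), for 0.2 s.
At the end, for the whole second after the job is handed in: the matrix lies on its side inside the tin box (centres of die and loop both between the walls and less than 30 mm above the table), at rest and released; the plumb still stands on the turntable (x of die in the frame of tin between -0.068 and 0.068 m and y of die in the frame of tin between -0.0735 and 0.0735 m and x of loop in the frame of tin between -0.068 and 0.068 m and y of loop in the frame of tin between -0.0735 and 0.0735 m and z of each of die, loop in the frame of tin below 0.03 m and linear speed of matrix below 0.02 m/s and angular speed of matrix below 0.2 rad/s and contact force between the fingers and matrix below 0.05 N and angle between plumb's own z axis and vertical below 0.2 rad and z of plumb in the frame of stand above 0.035 m); the robot touches nothing.
It fails at once if the turntable is swung round: its mark leaves its starting place by more than 50 mm (about 27 degrees) (distance of disc_mark from where it was at the start of the episode above 0.05 m).
It fails at once if the matrix is dropped into the tin box (moves there faster than 0.65 m/s, as after a fall of more than about 20 mm) (x of die in the frame of tin between -0.07 and 0.07 m and y of die in the frame of tin between -0.077 and 0.077 m and z of die in the frame of tin below 0.06 m and linear speed of matrix above 0.65 m/s).
It fails at once if the plumb is tipped over or knocked off (angle between plumb's own z axis and vertical above 0.5 rad or z of plumb in the frame of stand below 0.03 m).
It fails at once if the wax disc or the scoop is shifted by more than 30 mm (distance of any of wax, scoop from where it was at the start of the episode above 0.03 m).
It also fails if it takes over 43 s, if anything falls off the work surface, if the arm or the gripper's body presses on something with over 40 N, if the wrist force passes 120 N, or if a joint passes its speed limit or range.

### The arm

A 6-joint arm with a two-finger parallel gripper is mounted at the origin on the work surface. World frame = base frame: x ahead of the robot, y to its left, z up, the work surface at z = 0. Lengths are in m, angles in rad, forces in N, time in s.
With the tool pointing down it reaches from about 0.3 to 0.875 m from the base axis. Payload 4.2 kg.
Tool frame: the origin (TCP) lies at the centre of the arm's flange, where the gripper is bolted on; the fingertips stand 173 mm ahead of it and the grasp point (between the pads) lies 155 mm ahead of it; z points along the fingers, y is the line along which they close (so a half turn about z gives the same grasp; the last joint's range is limited). The gripper opens to 85 mm and grips with 20 to 120 N. Pads are 22 mm wide; open, the fingers measure 114 mm over their backs; the gripper's body (76 mm by 85 mm) begins 54 mm behind the grasp point. The pads swing forward as they close: fully open they stand 13 mm farther back than shut.
Start: joints at [-1.34, 0.32, 1.565, -0, 1.257, -0.02], TCP at [0.143, -0.557, 0.405] pointing down, gripper open.
Joint ranges: [-3.11, 3.11], [-0.84, 2.01], [0.21, 2.61], [-1.34, 4.49], [0.05, 2.63], [-2.56, 2.56]. Speed limits (rad/s): [2.57, 2.57, 3.14, 3.14, 3.14, 3.14].

### API

Orientations are given as a unit quaternion [w, x, y, z].
In Python, from plant import r gives the robot as it stands.
- The arm moves only by the tool step_arm, never from a script. Its argument "series" is one flat list of numbers, 6 for each row, row after row: the shift along the tool's x, y, z in units of 25 mm (1.0 is 25 mm), then the turn, a rotation vector about the tool's x, y, z in units of 8 degrees (1.0 is 8 degrees). A call has 1 to 5 rows; each row is the pose to reach, as a shift and turn from the pose commanded when the call began, along the tool's axes at that moment; what a row does not reach only later rows make up. A row lasts 1/10 s, in which the tool goes at most 50 mm and 8.59 degrees, less where a joint would pass 70% of its speed; a pose out of reach is approached as far as the arm can. A call with a gripper value outside its range is refused whole. "claw" is the finger opening in mm, from 0 to 85.4, set as the call begins (left out, the last holds). The fingers move at their own pace and stop on an object; "squeeze" is the grip in N (left out, the last holds). Time passes only in rows, so rows that repeat a pose let the fingers close. It gives the time, the measured TCP pose, the force, the opening and the grip force at its end, in the units of the state.
- r.observe(): the state, without advancing time (a new reading comes with each control period).
- r.snapshot(name): name is "scene" or "side" or "wrist"; returns a dict with "pixels" (384x512x3 uint8, red, green, blue), "intrinsics" (3x3 intrinsics, pixels), "k1" (the pictures are not rectified: a ray, as slopes to the right and down, at radius r is drawn at 1 + k1 r^2 times it, then the intrinsics apply), "world_from_camera" (4x4, takes a point from camera to world coordinates). Camera axes: x right, y down, z forward; pixel columns grow to the right and rows downward; lengths in m; the calibration is good to about 2 mm. A picture is of the moment at which its call begins. There is no depth.
- r.hand_in(): hands the job in; it is judged then, once.
The state is a dict: "time_s": time; "qpos": joint angles; "qvel": joint speeds; "tau": joint torques, N m; "tool_pos": TCP position; "tool_rot": TCP orientation; "contact_force": force on the tool from outside, world axes, zero at the start; "ft_torque": the same for the moment, N m; "width": finger opening in m; "gripper_force": force on a finger pad.
Only numpy, scipy, OpenCV 4.12 (cv2) and the standard library are available. Lean on these libraries where they do the work, as an engineer would, in place of code of your own. Each camera call takes 0.05 s, during which the arm holds its last target. There are 200 camera calls.

## Working session

There is one attempt and no reset: what is moved stays moved. The work goes in short steps, Python scripts to look and compute and a tool call to move; the robot and the scene stay as the last step left them, time stands still between calls to the robot, and variables do not carry over. Pictures are saved under pics/ and viewed, at most 10 in all, crops included, and the job is handed in when it is done.

Besides the shell and the picture viewer there is one more tool, called as name(argument=value, ...) on one line, values as JSON. step_arm: Moves the arm, as the interface text tells. Its arguments: {"type":"object","properties":{"series":{"type":"array","items":{"type":"number"}},"claw":{"type":"number"},"squeeze":{"type":"number"}},"required":["series"]}

```bash
mkdir -p pics; ls; cat > h.py <<'E'
from plant import r
import numpy as np, cv2
from scipy.spatial.transform import Rotation as R
def snap(n,f):
    s=r.snapshot(n); cv2.imwrite('pics/'+f,cv2.cvtColor(s['pixels'],cv2.COLOR_RGB2BGR)); np.savez('pics/'+f+'.npz',**s); return s
def load(f): return dict(np.load('pics/'+f+'.npz'))
def ray(s,u,v):
    K=s['intrinsics'];k=float(s['k1']); d=np.array([(u-K[0,2])/K[0,0],(v-K[1,2])/K[1,1]]); p=d.copy()
    for _ in range(20): p=d/(1+k*(p@p))
    T=s['world_from_camera']; return T[:3,3],T[:3,:3]@np.array([p[0],p[1],1])
def atz(s,u,v,z):
    o,d=ray(s,u,v); return o+d*(z-o[2])/d[2]
def proj(s,P):
    T=s['world_from_camera'];c=T[:3,:3].T@(np.array(P)-T[:3,3]);p=c[:2]/c[2];p=p*(1+float(s['k1'])*(p@p));K=s['intrinsics']
    return np.array([K[0,0]*p[0]+K[0,2],K[1,1]*p[1]+K[1,2]])
def tri(a,b):
    A=np.zeros((3,3));y=np.zeros(3)
    for o,d in(a,b):
        d=d/np.linalg.norm(d);M=np.eye(3)-np.outer(d,d);A+=M;y+=M@o
    return np.linalg.solve(A,y)
E
python3 - <<'E'
from h import *
for n in('scene','side'):
    s=snap(n,n+'0.png');print(n,s['world_from_camera'].round(3).tolist(),s['k1'],s['intrinsics'][0,0])
    
print(r.observe())
E
```

```text
pics
scene [[-0.836, 0.37, -0.406, 1.043], [0.549, 0.562, -0.618, 0.673], [-0.001, -0.74, -0.673, 0.879], [0.0, 0.0, 0.0, 1.0]] -0.027985394107594274 356.0287914492164
side [[0.88, -0.304, 0.366, 0.248], [-0.475, -0.556, 0.682, -0.694], [-0.004, -0.774, -0.633, 0.791], [0.0, 0.0, 0.0, 1.0]] -0.009406010218751567 416.7086771312992
{'time_s': 0.1, 'qpos': array([-1.33998240e+00,  3.20215343e-01,  1.56551509e+00, -2.26319026e-05,
        1.25738663e+00, -2.00005426e-02]), 'qvel': array([ 0.0005627 , -0.00195402, -0.00281493,  0.00010366,  0.00182755,
        0.00034729]), 'tau': array([ 3.86220827e-04, -4.16410732e+01, -2.34704071e+01,  9.05469346e-05,
        4.90326318e-03,  2.85640346e-05]), 'tool_pos': array([ 0.14267646, -0.55687328,  0.40398966]), 'tool_rot': array([-7.56842330e-04,  9.92146087e-01,  1.25082215e-01, -9.08951493e-05]), 'contact_force': array([ 0.12747547, -0.17727081, -1.06559772]), 'ft_torque': array([ 0.03024364, -0.01153689, -0.02061539]), 'gripper_force': 0.0, 'width': 0.08548965105718763}
```

View pics/scene0.png

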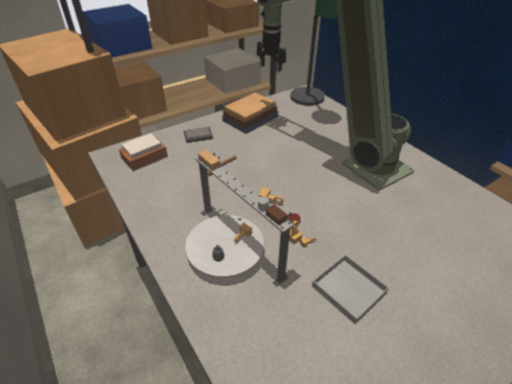

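View pics/side0.png

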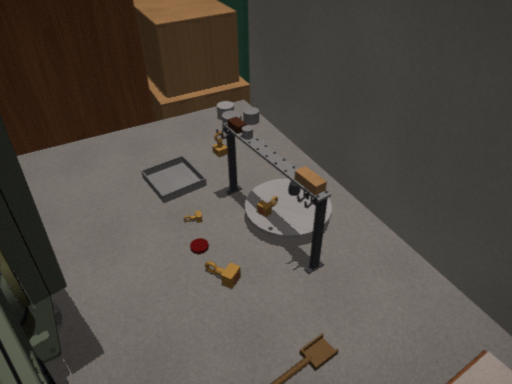

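The scene view shows the turntable around (225,247), the matrix near (243,232), the plumb at (218,254) and the tin at (350,288). In the side view the matrix is at (268,204), the tin at (174,178), the wax at (199,246) and the scoop near (315,355). I'll enlarge both.

```bash
python3 - <<'E'
from h import *
a=cv2.imread('pics/side0.png')[155:255,210:350];b=cv2.imread('pics/scene0.png')[140:290,180:320]
a=cv2.resize(a,None,fx=5.5,fy=5.5,interpolation=cv2.INTER_CUBIC);cv2.imwrite('pics/c1.png',np.clip(a*1.5,0,255))
b=cv2.resize(b,None,fx=4,fy=4,interpolation=cv2.INTER_CUBIC);cv2.imwrite('pics/c2.png',b)
E
```

```text
[ WARN:0@0.034] global loadsave.cpp:1063 imwrite_ Unsupported depth image for selected encoder is fallbacked to CV_8U.
```

View pics/c1.png

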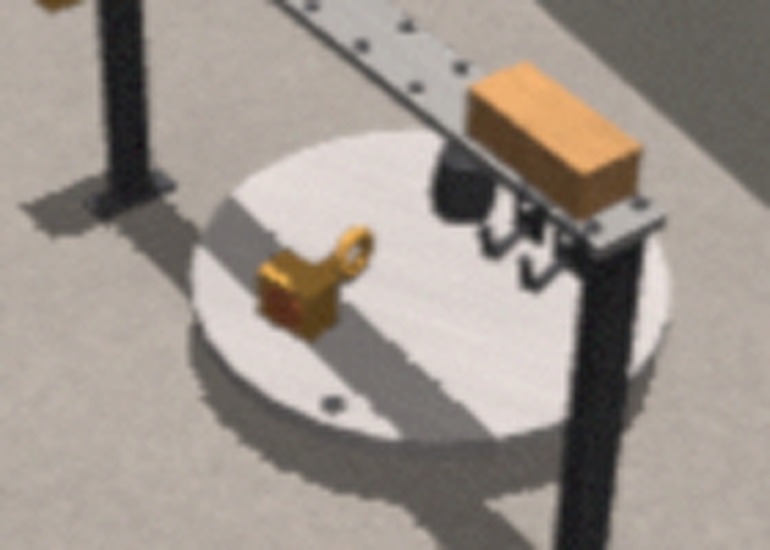

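View pics/c2.png

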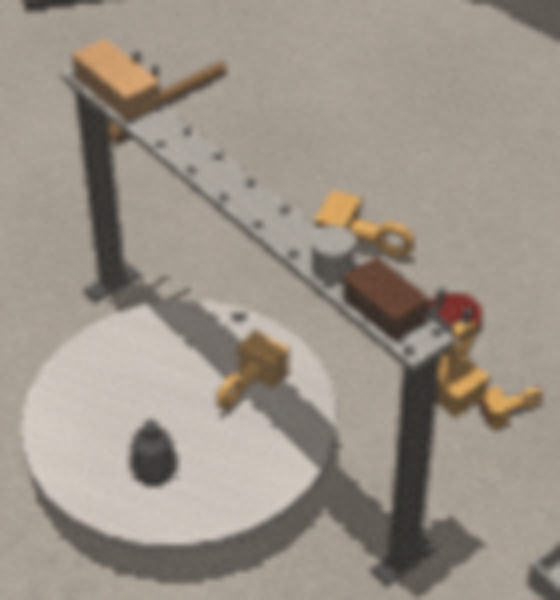

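```bash
python3 - <<'E'
from h import *
from scipy.optimize import least_squares
a=load('side0.png');b=load('scene0.png')
A=lambda u,v,z:atz(a,210+u/5.5,155+v/5.5,z);B=lambda u,v,z:atz(b,180+u/4,140+v/4,z)
P1=[A(*p,.045)for p in[(192,285),(250,180),(330,140),(400,130),(668,290),(390,440),(270,400),(530,420)]]
P2=[B(*p,.045)for p in[(22,420),(335,420),(200,545),(60,500),(280,510),(200,302),(300,340)]]
for P in(P1,P2,P1+P2):
    P=np.array(P);f=least_squares(lambda q:np.hypot(*(P[:,:2]-q[:2]).T)-.12,[.7,.1]);print(f.x,(f.fun*1e3).round(1))
print('mark',A(333,404,.045),B(239,317,.045))
for n,p in dict(BL=(258,308),BR=(310,340),R=(338,325)).items():print(n,A(*p,.045))
for n,p in dict(TL=(260,268),T2=(288,248),TR=(338,290)).items():print(n,A(*p,.075))
print('loop far', A(362,245,.06),'B die top',[B(*p,.075).round(4) for p in[(255,332),(290,350),(275,372),(240,360)]],'loop end',B(222,402,.055))
print('shelf front edge ends: scene', B(65,78,.233),B(410,362,.233)," back edge scene end",B(450,340,.233),'side front',A(603,248,.233),A(665,215,.233))
print('plumb',A(462,215,.045),B(153,478,.045))
# tin rim corners
S=lambda u,v,z:atz(b,u,v,z)
for p in[(346,258),(386,290),(357,318),(313,288)]:print('tin',S(*p,.028))
for p in[(142,177),(179,159),(206,180),(165,196)]:print('tin side',atz(a,*p,.028))
print('wax',atz(a,199,246,.006),'matrix big',atz(a,231,274,.01), 'small',atz(a,197,217,.01))
E
```

```text
[0.72611026 0.03396473] [-1.7 -3.3 -1.4 -2.1 -1.7  0.5  1.  -6.8]
[0.72791919 0.03998712] [-0.9 -2.1  1.7 -4.8 -1.7 -2.2 -1.6]
[0.72713999 0.03625909] [-1.7 -5.  -3.7 -4.6 -1.2  3.   2.8 -4.4 -2.  -0.4  5.5 -3.2  1.9 -5.6
 -2.7]
mark [ 0.63756733 -0.02537183  0.045     ] [ 0.63736511 -0.02055811  0.045     ]
BL [0.63859813 0.0510288  0.045     ]
BR [0.64967158 0.01850847 0.045     ]
R [0.66685891 0.02143263 0.045     ]
TL [0.63734771 0.04611722 0.075     ]
T2 [0.65629866 0.0527658  0.075     ]
TR [0.66227754 0.01421485 0.075     ]
loop far [0.69817118 0.05285619 0.06      ] B die top [array([0.6501, 0.0248, 0.075 ]), array([0.6379, 0.0555, 0.075 ]), array([0.6596, 0.068 , 0.075 ]), array([0.6752, 0.0432, 0.075 ])] loop end [0.69987427 0.05625276 0.055     ]
shelf front edge ends: scene [ 0.70673173 -0.15044508  0.233     ] [0.6620354  0.22519956 0.233     ]  back edge scene end [0.63042982 0.22420151 0.233     ] side front [ 0.67065196 -0.16915281  0.233     ] [ 0.70284732 -0.16428161  0.233     ]
plumb [0.76455856 0.06432467 0.045     ] [0.77522393 0.0828913  0.045     ]
tin [0.44907551 0.27588798 0.028     ]
tin [0.43503836 0.41767049 0.028     ]
tin [0.56280708 0.43312092 0.028     ]
tin [0.59897942 0.30093542 0.028     ]
tin side [0.4129636  0.37416072 0.028     ]
tin side [0.54556079 0.41198068 0.028     ]
tin side [0.57884782 0.26619485 0.028     ]
tin side [0.44554091 0.25240469 0.028     ]
wax [0.46339711 0.04143453 0.006     ] matrix big [ 0.49512912 -0.08521656  0.01      ] small [0.49899444 0.14357732 0.01      ]
```

```bash
cat >> h.py <<'E'
def Rt(az,e):
    a=np.array([np.cos(e)*np.cos(az),np.cos(e)*np.sin(az),-np.sin(e)]);y=np.array([np.sin(az),-np.cos(az),0]);return np.column_stack([np.cross(y,a),y,a])
def need(p,M):
    """TCP target p, rotation M -> shift (25mm) and turn (8deg) units in current tool axes"""
    o=r.observe();q=o['tool_rot'];C=R.from_quat([q[1],q[2],q[3],q[0]])
    v=C.as_matrix().T@(np.array(p)-o['tool_pos'])/.025;w=(C.inv()*R.from_matrix(M)).as_rotvec(degrees=True)/8
    print('t',o['time_s'],'pos',o['tool_pos'].round(4),'need',v.round(2),w.round(2),'F',o['contact_force'].round(1),'w',round(o['width'],4),'g',round(o['gripper_force'],1))
def grasp(g,M,back=0): return np.array(g)-(.155+back)*M[:,2]
E
python3 - <<'E'
from h import *
M=Rt(.35,np.radians(50)); need(grasp([.655,.0385,.069],M,.1),M)
E
```

```text
t 0.1 pos [ 0.1427 -0.5569  0.404 ] need [ 19.24 -17.33   5.61] [ 0.24  5.   -0.69] F [ 0.1 -0.2 -1.1] w 0.0855 g 0.0
```

step_arm(series=[1.3,-1.2,0.2,0,0.4,0,2.6,-2.4,0.4,0,0.8,0,3.9,-3.6,0.6,0,1.2,0,5.2,-4.8,0.8,0.1,1.6,-0.1,6.5,-6,1,0.1,2,-0.2], claw=70, squeeze=50)

```text
time_s: 0.6
tool_pos: [0.2635, -0.3698, 0.3793]
tool_rot: [-0.025, 0.98, 0.138, 0.138]
contact_force: [-0.1, -0.2, 0.5]
width: 0.0701
gripper_force: 0.0
```

```bash
python3 - <<'E'
from h import *
M=Rt(.35,np.radians(50)); need(grasp([.655,.0385,.069],M,.1),M);print(r.observe()['qpos'].round(2))
E
```

```text
t 0.6 pos [ 0.2635 -0.3698  0.3793] need [ 11.2  -10.86   8.15] [ 0.17  2.98 -0.48] F [-0.1 -0.2  0.5] w 0.0701 g 0.0
[-1.06  0.14  1.89  0.32  1.08  0.08]
```

step_arm(series=[1.2,-1.2,0.8,0,0.3,0,2.4,-2.4,1.6,0,0.7,-0.1,3.6,-3.6,2.4,0,1,-0.1,4.8,-4.8,3.2,0.1,1.3,-0.2,6,-6,4,0.1,1.7,-0.2])

```text
time_s: 1.1
tool_pos: [0.3869, -0.1776, 0.3261]
tool_rot: [-0.045, 0.955, 0.148, 0.253]
contact_force: [2.1, -0.3, 0.7]
width: 0.07
gripper_force: 0.0
```

```bash
python3 - <<'E'
from h import *
M=Rt(.35,np.radians(50)); need(grasp([.655,.0385,.069],M,.1),M);print(r.observe()['qpos'].round(2))
E
```

```text
t 1.1 pos [ 0.3869 -0.1776  0.3261] need [ 4.22 -4.66  5.32] [ 0.09  1.28 -0.28] F [ 2.1 -0.3  0.7] w 0.07 g 0.0
[-0.59  0.11  2.13  0.67  0.69  0.19]
```

step_arm(series=[0.9,-1,1.1,0,0.3,-0.1,1.8,-2,2.2,0,0.6,-0.1,2.7,-3,3.3,0.1,0.9,-0.2,3.5,-3.9,4.4,0.1,1.3,-0.3,4.2,-4.6,5.3,0.1,1.3,-0.3])

```text
time_s: 1.6
tool_pos: [0.5002, -0.0197, 0.2636]
tool_rot: [-0.06, 0.925, 0.165, 0.337]
contact_force: [0.7, -0.4, 0.3]
width: 0.0702
gripper_force: 0.0
```

step_arm(series=[0,0,0,0,0,0,0,0,0,0,0,0,0,0,0,0,0,0])

```text
time_s: 1.9
tool_pos: [0.4997, -0.0216, 0.2647]
tool_rot: [-0.06, 0.925, 0.165, 0.337]
contact_force: [-0.2, 0.0, 0.8]
width: 0.0702
gripper_force: 0.0
```

```bash
python3 - <<'E'
from h import *
M=Rt(.35,np.radians(50)); need(grasp([.655,.0385,.069],M,.1),M);print(r.observe()['qpos'].round(2))
s=snap('wrist','w0.png')
cv2.imwrite('pics/w0b.png',cv2.resize(cv2.imread('pics/w0.png'),(800,600),interpolation=cv2.INTER_CUBIC))
print(proj(s,[.655,.0385,.06])*800/512)
E
```

```text
t 1.9 pos [ 0.4997 -0.0216  0.2647] need [ 0.07 -0.13  0.08] [-0.01 -0.    0.02] F [-0.2  0.   0.8] w 0.0702 g 0.0
[-0.16  0.28  2.15  1.35  0.33 -0.17]
[391.93304108 308.38950695]
```

View pics/w0b.png

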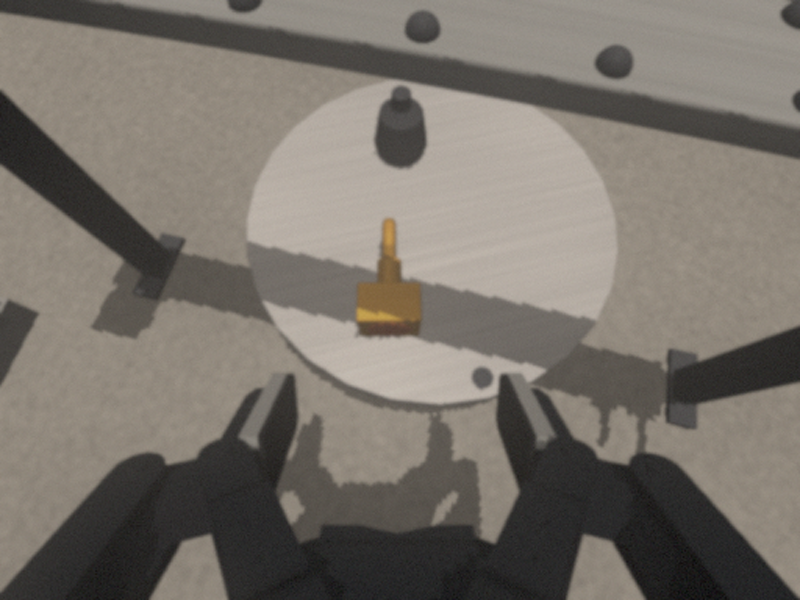

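The wrist view shows the die's top face with corners near (358,283), (420,283), (421,322) and (357,322). The loop runs straight ahead at (389,220), the plumb is at (400,140), and the jaws are well aligned.

```bash
python3 - <<'E'
from h import *
s=load('w0.png');k=512/800
print('top',[atz(s,u*k,v*k,.075)[:2].round(4) for u,v in[(358,283),(420,283),(421,322),(357,322)]])
print('bot',[atz(s,u*k,v*k,.045)[:2].round(4) for u,v in[(420,334),(358,334)]])
print('loop tip', atz(s,389*k,220*k,.067), 'mark',atz(s,482*k,377*k,.045),'plumb',atz(s,401*k,155*k,.045))
i=load('w0.png')['world_from_camera'];print(i.round(3))
M=Rt(.35,np.radians(50)); o=r.observe()
print('grasp pt',o['tool_pos']+.155*M[:,2], 'shelf edge front', [atz(s,u*k,v*k,.225) for u,v in [(0,12),(800,155)]])
E
```

```text
top [array([0.6574, 0.0586]), array([0.6688, 0.0275]), array([0.6484, 0.0199]), array([0.6369, 0.051 ])]
bot [array([0.6507, 0.0196]), array([0.6382, 0.0535])]
loop tip [0.70363753 0.05835053 0.067     ] mark [ 0.63900728 -0.02144931  0.045     ] plumb [0.76642629 0.07338398 0.045     ]
[[ 0.345 -0.876  0.338  0.579]
 [-0.939 -0.322  0.122  0.008]
 [ 0.002 -0.359 -0.933  0.296]
 [ 0.     0.     0.     1.   ]]
grasp pt [0.59324856 0.01231208 0.14617502] shelf edge front [array([0.63898004, 0.1296592 , 0.225     ]), array([ 0.6602017 , -0.04780816,  0.225     ])]
```

```bash
python3 - <<'E'
from h import *
M=Rt(.352,np.radians(50)); need(grasp([.654,.0395,.071],M),M)
E
```

```text
t 1.95 pos [ 0.4997 -0.0219  0.2649] need [ 0.1  -0.18  4.01] [ 0.01 -0.01  0.01] F [ 1.4 -0.8 -0.3] w 0.0705 g 0.0
```

step_arm(series=[0.1,-0.2,0.6,0,0,0,0.1,-0.2,1.2,0,0,0,0.1,-0.2,1.8,0,0,0,0.1,-0.2,2.4,0,0,0,0.1,-0.2,3,0,0,0])

```text
time_s: 2.45
tool_pos: [0.5455, -0.0002, 0.209]
tool_rot: [-0.059, 0.925, 0.164, 0.338]
contact_force: [0.9, -0.5, 0.7]
width: 0.0696
gripper_force: 0.0
```

step_arm(series=[0,0,0,0,0,0,0,0,0,0,0,0])

```text
time_s: 2.65
tool_pos: [0.5451, 0.0002, 0.2091]
tool_rot: [-0.06, 0.925, 0.165, 0.337]
contact_force: [-0.0, -0.3, 0.7]
width: 0.07
gripper_force: 0.0
```

```bash
python3 - <<'E'
from h import *
M=Rt(.352,np.radians(50)); need(grasp([.654,.0395,.071],M),M)
s=snap('wrist','w1.png')
cv2.imwrite('pics/w1b.png',cv2.resize(cv2.imread('pics/w1.png'),(800,600),interpolation=cv2.INTER_CUBIC))
print(proj(s,[.654,.0395,.075])*800/512)
E
```

```text
t 2.65 pos [5.451e-01 2.000e-04 2.091e-01] need [-0.    0.02  1.01] [ 0.   -0.01  0.01] F [-0.  -0.3  0.7] w 0.07 g 0.0
[399.26777596 375.40620538]
```

View pics/w1b.png

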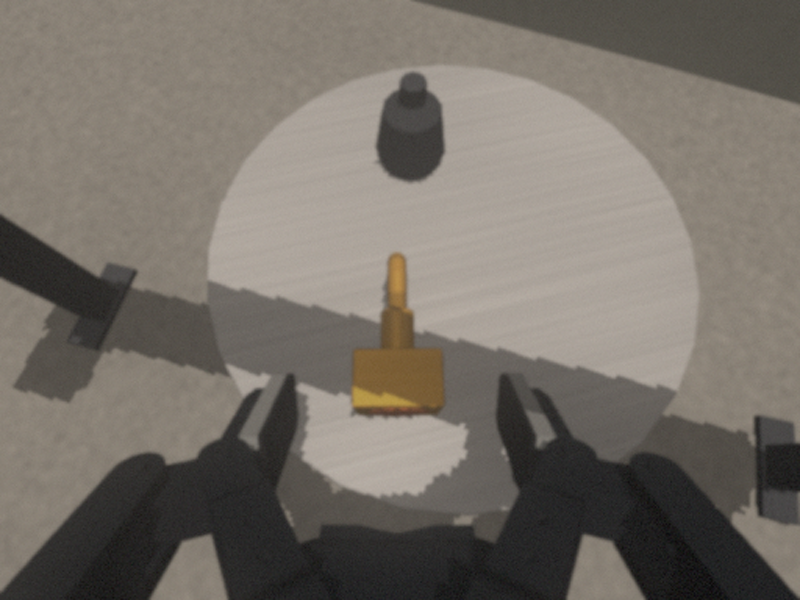

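The die is centred between the jaws: die column 398, jaw middle 397.5. I'll go in the last 25 mm and close in stages.

step_arm(series=[0,0,0.4,0,0,0,0,0,0.8,0,0,0,0,0,1,0,0,0,0,0,1,0,0,0])

```text
time_s: 3.1
tool_pos: [0.5604, 0.0064, 0.1898]
tool_rot: [-0.06, 0.925, 0.165, 0.337]
contact_force: [-0.4, 0.8, -0.8]
width: 0.0702
gripper_force: 0.0
```

step_arm(series=[0,0,0,0,0,0,0,0,0,0,0,0,0,0,0,0,0,0], claw=40)

```text
time_s: 3.4
tool_pos: [0.5604, 0.0065, 0.19]
tool_rot: [-0.06, 0.925, 0.165, 0.337]
contact_force: [-0.1, -0.7, 0.5]
width: 0.0399
gripper_force: 0.0
```

step_arm(series=[0,0,0,0,0,0,0,0,0,0,0,0], claw=36)

```text
time_s: 3.6
tool_pos: [0.5605, 0.0066, 0.1897]
tool_rot: [-0.06, 0.925, 0.165, 0.337]
contact_force: [0.5, -0.2, -0.4]
width: 0.0357
gripper_force: 0.0
```

step_arm(series=[0,0,0,0,0,0,0,0,0,0,0,0,0,0,0,0,0,0,0,0,0,0,0,0], claw=28)

```text
time_s: 4.0
tool_pos: [0.5605, 0.0067, 0.1899]
tool_rot: [-0.06, 0.925, 0.165, 0.337]
contact_force: [-2.1, 0.1, 4.2]
width: 0.033
gripper_force: 50.1
```

```bash
python3 - <<'E'
from h import *
M=Rt(.352,np.radians(50)); p=r.observe()['tool_pos']; need(p+[0,0,.03],M)
need(np.array([.45,p[1],.26]),M)
E
```

```text
t 4.0 pos [0.5605 0.0067 0.1899] need [ 0.77  0.   -0.92] [-0.01 -0.01  0.01] F [-2.1  0.1  4.2] w 0.033 g 50.1
t 4.0 pos [0.5605 0.0067 0.1899] need [-1.37 -1.53 -4.82] [-0.01 -0.01  0.01] F [-2.1  0.1  4.2] w 0.033 g 50.1
```

step_arm(series=[0.2,0,-0.23,0,0,0,0.39,0,-0.46,0,0,0,0.58,0,-0.69,0,0,0,0.77,0,-0.92,0,0,0,0.77,0,-0.92,0,0,0])

```text
time_s: 4.5
tool_pos: [0.5605, 0.0065, 0.2198]
tool_rot: [-0.06, 0.925, 0.166, 0.337]
contact_force: [0.5, 0.4, -2.4]
width: 0.033
gripper_force: 49.8
```

step_arm(series=[0,0,0,0,0,0,0,0,0,0,0,0,0,0,0,0,0,0])

```text
time_s: 4.8
tool_pos: [0.5603, 0.0066, 0.219]
tool_rot: [-0.06, 0.925, 0.165, 0.337]
contact_force: [0.4, -0.0, -1.6]
width: 0.0334
gripper_force: 49.8
```

```bash
python3 - <<'E'
from h import *
M=Rt(.352,np.radians(50)); p=r.observe()['tool_pos']
need([.43,p[1]-.047,.23],M)
s=snap('wrist','w2.png')
cv2.imwrite('pics/w2b.png',cv2.resize(cv2.imread('pics/w2.png'),(800,600),interpolation=cv2.INTER_CUBIC))
E
```

```text
t 4.8 pos [0.5603 0.0066 0.219 ] need [-3.96 -0.04 -3.9 ] [-0.01  0.    0.01] F [ 0.4 -0.  -1.6] w 0.0334 g 49.8
```

View pics/w2b.png

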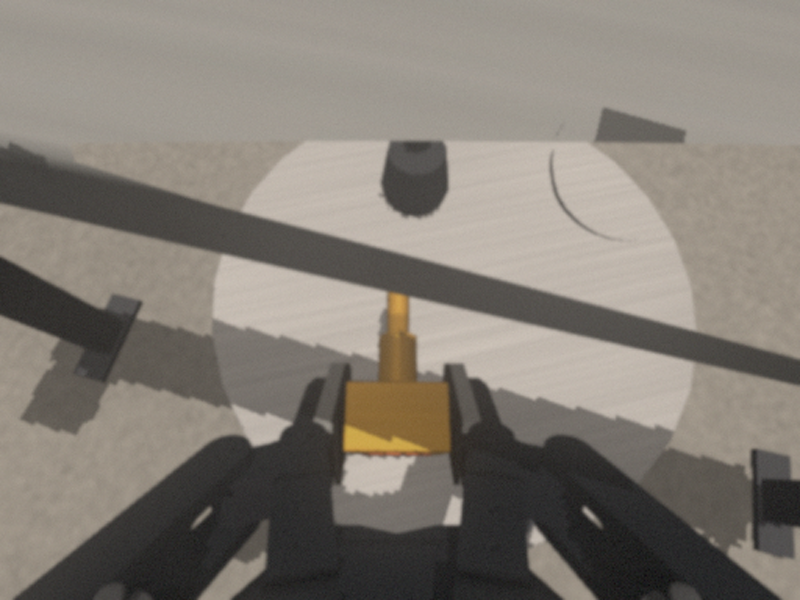

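The matrix is held squarely and lifted, and the plumb still stands at (415,180). Next I retreat horizontally from under the shelf.

step_arm(series=[-0.6,0,-0.5,0,0,0,-1.4,0,-1.2,0,0,0,-2.3,0,-2,0,0,0,-3.2,0,-2.9,0,0,0,-4,0,-3.7,0,0,0])

```text
time_s: 5.35
tool_pos: [0.4314, -0.0408, 0.2259]
tool_rot: [-0.06, 0.925, 0.165, 0.337]
contact_force: [0.3, 0.1, -1.3]
width: 0.0332
gripper_force: 50.0
```

```bash
python3 - <<'E'
from h import *
M=Rt(.352,np.radians(50)); p=r.observe()['tool_pos']
print(M.T.round(2))
# die target centre tin: x -20mm
g=np.array([.485,.340,.071+.1]); need(grasp(g,M),M); print(grasp(g,M))
E
```

```text
[[ 0.72  0.26  0.64]
 [ 0.34 -0.94  0.  ]
 [ 0.6   0.22 -0.77]]
t 5.35 pos [ 0.4314 -0.0408  0.2259] need [  4.18 -13.55   0.16] [-0.    0.    0.01] F [ 0.3  0.1 -1.3] w 0.0332 g 50.0
[0.39147686 0.30564926 0.28973689]
```

step_arm(series=[0.2,-0.8,-0.4,0,0,0,0.6,-2.2,-0.6,0,0,0,1,-3.8,-0.8,0,0,0,1.4,-5.4,-0.9,0,0,0,1.9,-6.9,-1,0,0,0])

```text
time_s: 5.85
tool_pos: [0.3911, 0.1295, 0.2759]
tool_rot: [-0.06, 0.925, 0.165, 0.337]
contact_force: [0.1, -0.3, -2.3]
width: 0.0331
gripper_force: 50.3
```

step_arm(series=[0.5,-1.4,0.2,0,0,0,1,-2.8,0.5,0,0,0,1.5,-4.3,0.7,0,0,0,1.9,-5.7,1,0,0,0,2.2,-6.6,1.2,0,0,0])

```text
time_s: 6.35
tool_pos: [0.3961, 0.1614, 0.2761]
tool_rot: [-0.068, 0.919, 0.166, 0.352]
contact_force: [-0.2, 0.8, -1.2]
width: 0.0331
gripper_force: 50.5
```

step_arm(series=[0,0,0,0,0,0,0,0,0,0,0,0])

```text
time_s: 6.55
tool_pos: [0.3961, 0.1611, 0.276]
tool_rot: [-0.068, 0.919, 0.166, 0.352]
contact_force: [0.0, 0.7, -1.1]
width: 0.0333
gripper_force: 50.5
```

```bash
python3 - <<'E'
from h import *
M=Rt(.352,np.radians(50)); p=r.observe()['tool_pos']
need(grasp([.485,.340,.171],M),M)
s=snap('wrist','w3.png')
cv2.imwrite('pics/w3b.png',cv2.resize(cv2.imread('pics/w3.png'),(800,600),interpolation=cv2.INTER_CUBIC))
E
```

```text
t 6.55 pos [0.3961 0.1611 0.276 ] need [ 1.73 -5.48  0.87] [-0.08 -0.24  0.01] F [ 0.   0.7 -1.1] w 0.0333 g 50.5
```

View pics/w3b.png

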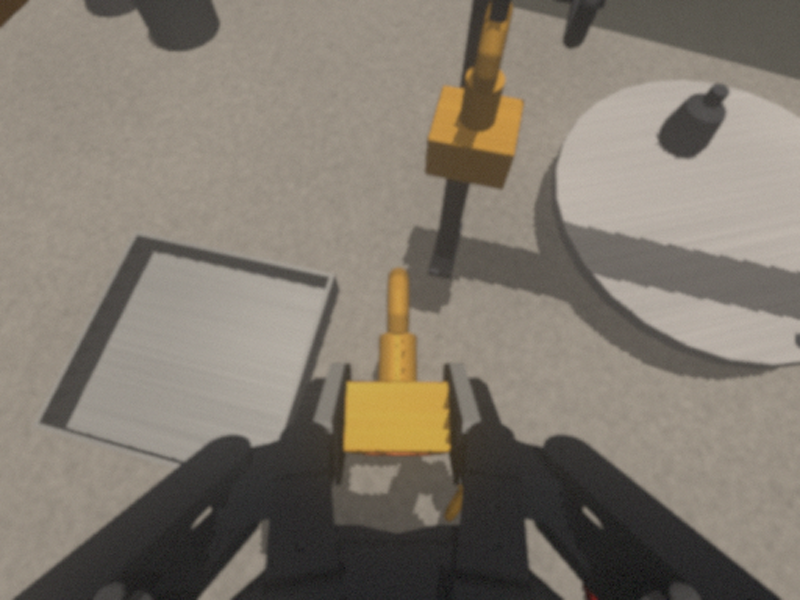

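The tin is in view with rim corners (137,236), (337,277) and (40,422). The hanging matrix is clear at (475,130). The arm stopped near a wrist singularity, so I'll check the joints and turn the tool's azimuth along with the base.

```bash
python3 - <<'E'
from h import *
s=load('w3.png');k=.64
c=[atz(s,u*k,v*k,.028)[:2] for u,v in[(137,236),(337,277),(40,422)]];print(np.round(c,4))
far=c[1]-c[0];print('y edge',np.linalg.norm(far),'x edge',np.linalg.norm(c[0]-c[2]),'yaw',np.arctan2(far[0],-far[1]),np.arctan2(*(c[0]-c[2])[::-1]))
t=(c[1]+c[2])/2;print('tin centre',t)
print(r.observe()['qpos'].round(3))
p=r.observe()['tool_pos'];M=Rt(.9,np.radians(50));need(p,M)
d=np.array([np.cos(1.1),np.sin(1.1)]);M=Rt(1.1,np.radians(50));g=np.r_[t-.021*d,.171];print(g,grasp(g,M));need(grasp(g,M),M)
E
```

```text
[[0.5616 0.4305]
 [0.5826 0.2781]
 [0.4252 0.4136]]
y edge 0.15378542095875597 x edge 0.13744451015682604 yaw 0.13697437477589428 0.12331519212046418
tin centre [0.5039452  0.34584877]
[ 0.356  0.152  2.315  3.002  0.059 -1.43 ]
t 6.6 pos [0.3961 0.1609 0.2761] need [0. 0. 0.] [ 2.5  -0.25 -2.95] F [ 0.1 -0.2 -2.3] w 0.0327 g 50.5
[0.49441968 0.32713341 0.171     ] [0.44922696 0.23834057 0.28973689]
t 6.6 pos [0.3961 0.1609 0.2761] need [ 2.65 -2.15  1.67] [ 3.44 -0.25 -4.03] F [ 0.1 -0.2 -2.3] w 0.0327 g 50.5
```

step_arm(series=[0,0,0,0.3,0,-0.4,0,0,0,0.7,-0.1,-0.8,0,0,0,1,-0.1,-1.2,0,0,0,1.4,-0.2,-1.6,0,0,0,1.7,-0.2,-2])

```text
time_s: 7.1
tool_pos: [0.3996, 0.162, 0.279]
tool_rot: [-0.099, 0.894, 0.257, 0.354]
contact_force: [0.9, 0.9, -1.9]
width: 0.0329
gripper_force: 50.5
```

```bash
python3 - <<'E'
from h import *
print(r.observe()['qpos'].round(3))
t=np.array([.504,.346])
for az in(.9,1.1):
    d=np.array([np.cos(az),np.sin(az)]);M=Rt(az,np.radians(50));g=np.r_[t-.021*d,.171];print(grasp(g,M));need(grasp(g,M),M)
E
```

```text
[ 0.301  0.155  2.307  1.894  0.18  -0.521]
[0.4290139  0.25150565 0.28973689]
t 7.1 pos [0.3996 0.162  0.279 ] need [ 2.41 -2.41  1.65] [ 1.65 -0.38 -1.8 ] F [ 0.9  0.9 -1.9] w 0.0329 g 50.5
[0.44928176 0.2384918  0.28973689]
t 7.1 pos [0.3996 0.162  0.279 ] need [ 2.71 -1.54  1.94] [ 2.6  -0.37 -2.88] F [ 0.9  0.9 -1.9] w 0.0329 g 50.5
```

Now heading to az 1.1 above the tin.

step_arm(series=[0.5,-0.2,0.3,0.5,-0.1,-0.6,1,-0.4,0.7,1,-0.1,-1.1,1.5,-0.7,1.1,1.5,-0.2,-1.7,2,-1,1.5,2,-0.3,-2.3,2.7,-1.5,1.9,2.6,-0.4,-2.9])

```text
time_s: 7.6
tool_pos: [0.4493, 0.2368, 0.2897]
tool_rot: [-0.177, 0.801, 0.493, 0.288]
contact_force: [-0.2, 0.9, -1.6]
width: 0.033
gripper_force: 50.5
```

step_arm(series=[0,0,0,0,0,0])

```text
time_s: 7.7
tool_pos: [0.4512, 0.2382, 0.2909]
tool_rot: [-0.177, 0.801, 0.493, 0.291]
contact_force: [0.7, -0.5, -2.6]
width: 0.0329
gripper_force: 50.4
```

```bash
python3 - <<'E'
from h import *
print(r.observe()['qpos'].round(3))
t=np.array([.504,.346])
az=1.1
d=np.array([np.cos(az),np.sin(az)]);M=Rt(az,np.radians(50));g=np.r_[t-.021*d,.171];need(grasp(g,M),M)
s=snap('wrist','w4.png')
cv2.imwrite('pics/w4b.png',cv2.resize(cv2.imread('pics/w4.png'),(800,600),interpolation=cv2.INTER_CUBIC))
E
```

```text
[ 0.337  0.267  2.076  1.095  0.52  -0.101]
t 7.7 pos [0.4512 0.2382 0.2909] need [-0.05 -0.08  0.02] [0.01 0.03 0.02] F [ 0.7 -0.5 -2.6] w 0.0329 g 50.4
```

View pics/w4b.png

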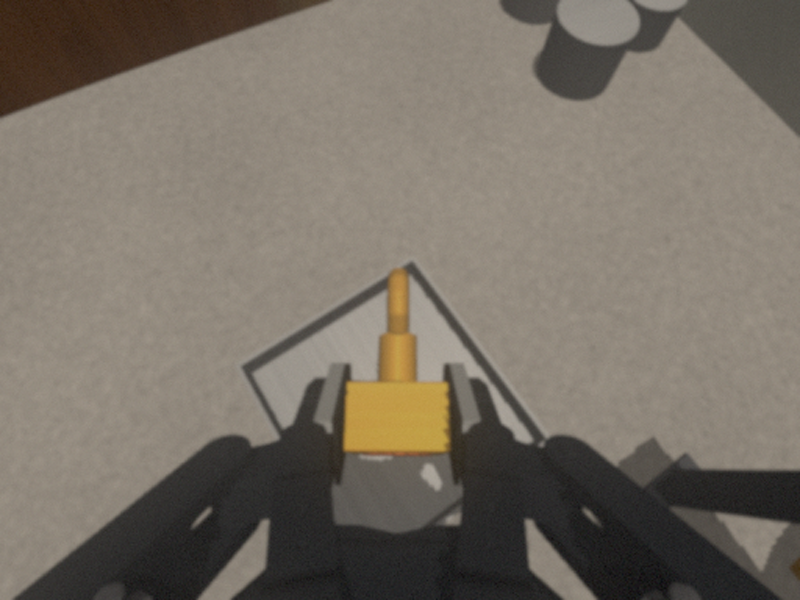

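The tin is under the matrix, with rim corners at (245,368), (411,263) and (545,443). I'll recompute its centre from them and descend.

```bash
python3 - <<'E'
from h import *
s=load('w4.png');k=.64
c=np.array([atz(s,u*k,v*k,.028)[:2] for u,v in[(245,368),(411,263),(545,443)]]);print(c.round(4),np.linalg.norm(c[1]-c[0]),np.linalg.norm(c[2]-c[1]))
t=(c[0]+c[2])/2;print(t)
t=(t+[.504,.346])/2
az=1.1
d=np.array([np.cos(az),np.sin(az)]);M=Rt(az,np.radians(50));g=np.r_[t-.021*d,.171];p=grasp(g,M);need(p,M)
for z in(.168,.1485):p[2]=z;need(p,M)
E
```

```text
[[0.4271 0.4112]
 [0.5609 0.4293]
 [0.5787 0.281 ]] 0.1350443009377156 0.14930666949541285
[0.50292764 0.3461372 ]
t 7.75 pos [0.4502 0.2374 0.2903] need [-0.   -0.07  0.03] [0.01 0.03 0.01] F [ 0.8  0.1 -1.9] w 0.0331 g 50.4
t 7.75 pos [0.4502 0.2374 0.2903] need [-3.11 -0.08  3.77] [0.01 0.03 0.01] F [ 0.8  0.1 -1.9] w 0.0331 g 50.4
t 7.75 pos [0.4502 0.2374 0.2903] need [-3.61 -0.09  4.37] [0.01 0.03 0.01] F [ 0.8  0.1 -1.9] w 0.0331 g 50.4
```

step_arm(series=[-0.7,-0.1,0.9,0,0,0,-1.4,-0.1,1.7,0,0,0,-2.1,-0.1,2.5,0,0,0,-2.7,-0.1,3.3,0,0,0,-3.1,-0.1,3.75,0,0,0])

```text
time_s: 8.25
tool_pos: [0.4463, 0.2375, 0.1667]
tool_rot: [-0.177, 0.803, 0.491, 0.288]
contact_force: [-0.0, 0.3, -1.0]
width: 0.0329
gripper_force: 50.5
```

step_arm(series=[0,0,0,0,0,0,0,0,0,0,0,0])

```text
time_s: 8.45
tool_pos: [0.4473, 0.2382, 0.1687]
tool_rot: [-0.177, 0.802, 0.491, 0.29]
contact_force: [-0.1, -0.3, -2.4]
width: 0.0331
gripper_force: 50.4
```

```bash
python3 - <<'E'
from h import *
M=Rt(1.1,np.radians(50));p=r.observe()['tool_pos'];p[2]=.149;need(p,M);print(r.observe()['qpos'].round(3))
E
```

```text
t 8.45 pos [0.4473 0.2382 0.1687] need [-0.5  -0.    0.61] [ 0.01  0.03 -0.01] F [-0.1 -0.3 -2.4] w 0.0331 g 50.4
[ 0.341  0.479  2.206  1.747  0.462 -0.826]
```

Now a slow lowering to contact.

step_arm(series=[-0.12,0,0.15,0,0,0,-0.24,0,0.3,0,0,0,-0.36,0,0.44,0,0,0,-0.46,0,0.57,0,0,0,-0.46,0,0.57,0,0,0])

```text
time_s: 8.95
tool_pos: [0.4476, 0.2389, 0.1498]
tool_rot: [-0.177, 0.802, 0.491, 0.29]
contact_force: [-0.5, -0.4, -2.4]
width: 0.0331
gripper_force: 50.4
```

step_arm(series=[0,0,0,0,0,0,0,0,0,0,0,0])

```text
time_s: 9.15
tool_pos: [0.4478, 0.239, 0.1504]
tool_rot: [-0.177, 0.802, 0.491, 0.291]
contact_force: [-0.7, -0.3, -2.3]
width: 0.0332
gripper_force: 50.4
```

step_arm(series=[-0.03,0,0.03,0,0,0,-0.05,0,0.06,0,0,0,-0.05,0,0.06,0,0,0])

```text
time_s: 9.45
tool_pos: [0.4478, 0.239, 0.1485]
tool_rot: [-0.177, 0.802, 0.491, 0.291]
contact_force: [-0.1, -0.1, -1.2]
width: 0.0328
gripper_force: 50.6
```

step_arm(series=[-0.03,0,0.03,0,0,0,-0.03,0,0.03,0,0,0])

```text
time_s: 9.65
tool_pos: [0.4477, 0.2389, 0.1481]
tool_rot: [-0.178, 0.801, 0.491, 0.292]
contact_force: [-2.4, -3.5, 4.0]
width: 0.0332
gripper_force: 51.6
```

step_arm(series=[-0.03,0,0.03,0,0,0,-0.03,0,0.03,0,0,0])

```text
time_s: 9.85
tool_pos: [0.4476, 0.2387, 0.1479]
tool_rot: [-0.178, 0.801, 0.491, 0.292]
contact_force: [-5.4, -6.1, 12.5]
width: 0.0331
gripper_force: 52.6
```

Contact made (force rising). Releasing and withdrawing along the tool axis.

step_arm(series=[0.03,0,-0.03,0,0,0,0.03,0,-0.03,0,0,0])

```text
time_s: 10.05
tool_pos: [0.4478, 0.2389, 0.1481]
tool_rot: [-0.177, 0.801, 0.491, 0.291]
contact_force: [-2.7, -4.6, 7.9]
width: 0.0335
gripper_force: 51.7
```

step_arm(series=[0,0,0,0,0,0,0,0,0,0,0,0,0,0,0,0,0,0], claw=58)

```text
time_s: 10.35
tool_pos: [0.4478, 0.239, 0.1472]
tool_rot: [-0.177, 0.802, 0.491, 0.291]
contact_force: [1.0, 0.2, 0.3]
width: 0.058
gripper_force: 0.0
```

step_arm(series=[0,0,-0.5,0,0,0,0,0,-1,0,0,0,0,0,-2,0,0,0,0,0,-3,0,0,0,0,0,-4,0,0,0])

```text
time_s: 10.85
tool_pos: [0.4182, 0.1815, 0.2246]
tool_rot: [-0.177, 0.802, 0.492, 0.29]
contact_force: [-0.2, -0.2, 0.1]
width: 0.0581
gripper_force: 0.0
```

step_arm(series=[0,0,0,0,0,0,0,0,0,0,0,0,0,0,0,0,0,0])

```text
time_s: 11.15
tool_pos: [0.4187, 0.1823, 0.2235]
tool_rot: [-0.177, 0.802, 0.491, 0.29]
contact_force: [-0.2, 0.1, 0.3]
width: 0.0584
gripper_force: 0.0
```

```bash
python3 - <<'E'
from h import *
print(r.observe()['contact_force'])
a=snap('wrist','w5.png');b=snap('scene','s5.png');c=snap('side','d5.png')
A=cv2.resize(cv2.imread('pics/w5.png'),(400,300));B=cv2.resize(cv2.imread('pics/s5.png')[150:342,150:406],(400,300));C=cv2.resize(cv2.imread('pics/d5.png')[130:322,130:386],(400,300))
D=cv2.resize(cv2.imread('pics/d5.png'),(400,300))
cv2.imwrite('pics/f.png',np.vstack([np.hstack([A,B]),np.hstack([C,D])]))
E
```

```text
[-0.17079686  0.12153627  0.33998559]
```

View pics/f.png

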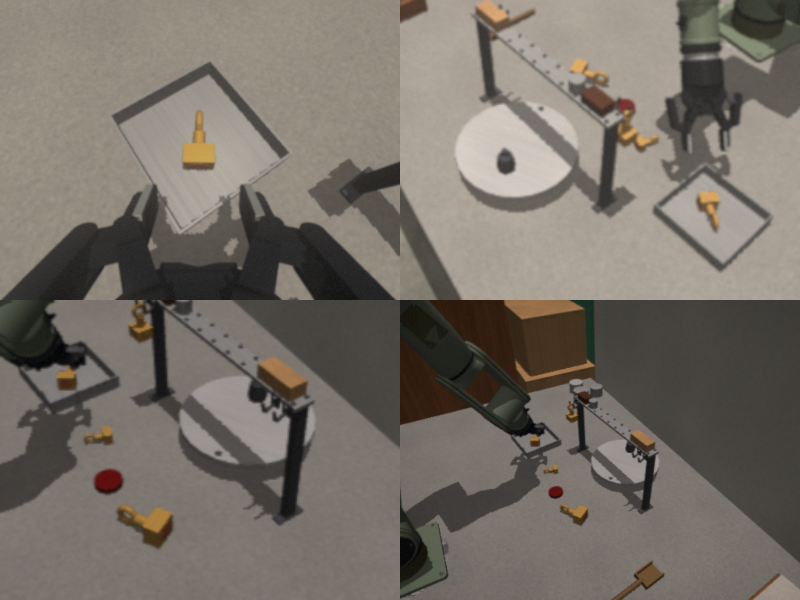

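The matrix lies on its side wholly inside the tin. The plumb stands on the turntable, and the mark, wax and scoop look unmoved. The gripper is clear, so I'm handing in.

```bash
python3 -c "
from plant import r
print(r.hand_in())"
```

```text
the job is handed in; nothing more can be done
None
```

The job is handed in, with no verdict returned: the last pictures show the matrix released on its side, wholly inside the tin box, the plumb still standing, and the turntable mark, wax disc and scoop looking unmoved.

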